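# Free a jammed sample tube by rocking it

### The arm

A 6-joint arm with a two-finger parallel gripper is mounted at the origin on a cart in front of the work surface, level with it; the furniture and walls round the work are solid. World frame = base frame: x ahead of the robot, y to its left, z up, the work surface at z = 0. Lengths are in m, angles in degrees, forces in N, time in s.
With the tool pointing down it reaches from about 0.35 to 0.875 m from the base axis. Payload 4.2 kg.
Tool frame: the origin (TCP) lies between the finger pads; the fingertips stand 8 mm ahead of it and the grasp point (between the pads) lies 11 mm behind it; x points along the fingers, y is the direction in which the jaws open and shut, and the axes are right-handed (so a half turn about x gives the same grasp; the last joint's range is limited). The gripper opens to 87 mm and grips with 3 to 60 N. Pads are 19 mm wide; open, the fingers measure 117 mm over their backs; the gripper's body (75 mm by 190 mm) begins 51 mm behind the grasp point.
Start: joints at [88.957, 22.042, 0.453, 0, -68.411, -14.817], TCP at [0.171, 0.601, 0.231] pointing down, gripper open.
Joint ranges: [-179.83, 179.83], [-69.29, 118.12], [-61.27, 80.66], [-181.25, 117.63], [-171.15, -9.14], [-177.46, 177.46]. Speed limits (degrees/s): [159.86, 159.86, 180, 180, 180, 180].

### API

Orientations are given as a 3x3 rotation matrix whose columns are the frame's x, y, z axes.
In Python, from station import r gives the robot as it stands. The module is installed in compiled form; this text tells all that it offers.
- The arm moves only by the tool move_arm, never from a script. Its argument "increments" is one flat list of numbers, 7 for each row, row after row: the turn, a rotation vector about the tool's x, y, z in degrees, then the shift along the tool's x, y, z in m, then the finger opening in m, from 0 to 0.087. A call has 1 to 12 rows; each row is the pose to reach, as a shift and turn from the pose commanded when the call began, along the tool's axes at that moment; what a row does not reach only later rows make up. A row lasts 1/12 s, in which the tool goes at most 41.7 mm and 7.16 degrees, less where a joint would pass 70% of its speed; a pose out of reach is approached as far as the arm can. A call with a gripper value outside its range is refused whole. The fingers move at their own pace and stop on an object; the grip force is fixed at half the most. Time passes only in rows, so rows that repeat a pose let the fingers close. It gives the time, the measured TCP pose, the force and the opening at its end, in the units of the state.
- r.sense(): the state, without advancing time (a new reading comes with each control period).
- r.capture(name): name is "scene" or "top" or "wrist"; returns the picture (480x640x3 uint8, red, green, blue); there is no depth.
- r.calibration(name): a dict with "fx", "fy", "cx", "cy" (pixels), "rvec" (rotation vector, rad) and "tvec" (3), from world to camera coordinates, as OpenCV has them; the wrist camera has in their place "tool_from_camera" (4x4, takes a point from camera to tool coordinates, whose origin is the TCP and whose axes are the tool frame's). Camera axes: x right, y down, z forward; pixel columns grow to the right and rows downward; lengths in m; the calibration is good to about 2 mm. A picture is of the moment at which its call begins: read the wrist's pose just before it. calibration takes no time and is no camera call.
- r.finish_job(): hands the job in, once; it reports no verdict.
The state is a dict: "time_s": time; "joints": joint angles; "joint_velocities": joint speeds; "effort": joint torques, N m; "tcp_pos": TCP position; "ee_rot": TCP orientation; "wrist_force": force on the tool from outside, world axes, zero at the start; "moment": the same for the moment, N m; "gripper_width": opening from 0.0 (shut) to 1.0 (fully open).
Only numpy, scipy, OpenCV 4.12 (cv2) and the standard library are available. Lean on these libraries where they do the work, as an engineer would, in place of code of your own. Each camera call takes 0.05 s, during which the arm holds its last target.

### The job

The purple-capped tube has jammed under the two orange jaws of the grey tube station. Hold it by its cap and rock it right over to one side and then right over to the other, so that it pushes both jaws back, then draw it straight up out of the station and stand it in the open, lidless cup. Leave the cup standing upright on the worktop.

Things in the scene. Friction and masses are not known exactly. Their poses are not given: they have to be found in the camera images.
- jammed_tube: Purple-capped tube, 90 mm tall, glass 12.6 mm across, cap 16 mm across from 66 to 90 mm up (grip here), white collar 26 mm across from 33 to 39 mm up; 24 to 42 g. Origin: centre of its bottom, z up. It stands upright in a socket 6 mm deep and can lean about its foot along the station's y axis only; moving the cap 19 mm to a side suffices, at 22 mm the jaw stops.
- station: Grey tube station fixed to the worktop, x 64 mm, y from -50 to +82 mm; tallest part the orange jaws, 52 mm. Origin on its underside, 6 mm below the jammed tube's bottom. The jaws slide and the tube rocks along y. Fingers can close on the cap along x: nothing there above 41 mm. A blue-capped tube 90 mm tall is parked at y = +66 mm and stays.
- jaw_left (a joint): Orange jaw on the station's +y side of the tube. 0 = as found: face against the collar, lip 4.5 mm over it and 2 mm above it. Grows to 0.008 m as the leaning tube pushes it out to +y. Stiff (about 6 N), stays where left. The collar comes out, tube upright, once both jaws are beyond 0.0045 m.
- jaw_right (a joint): The same orange jaw on the -y side; grows to 0.008 m as it is pushed out towards -y.
- open_cup: Open translucent white cup, 50 mm tall, 72 mm across at the rim, 52 mm at the foot, floor and walls 2 mm thick, 40 g, loose. Origin: centre of its underside, z up. It stands in a row, about 115 mm apart and in any order, with two lidded specimen cups (54 mm across, 66 mm tall, one yellow lid, one white).

How it is judged:
By the outcome, as a careful person would: the job done as asked, in the order asked, and still so for the second after the job is handed in, with the robot touching nothing.
It also fails if it takes over 48 s, if anything falls off the work surface, if the arm or the gripper's body presses on something with over 40 N, if the wrist force passes 120 N, or if a joint passes its speed limit or range.

## Working session

There is one attempt and no reset: what is moved stays moved. The work goes in short steps, Python scripts to look and compute and a tool call to move; the robot and the scene stay as the last step left them, time stands still between calls to the robot, and variables do not carry over. Pictures are saved under pics/ and viewed, and the job is handed in when it is done.

Besides the shell and the picture viewer there is one more tool, called after "Emit:" as a command line: name --argument value ..., lists and objects as JSON in quotes. move_arm: Moves the arm, as the interface text tells. Its arguments: {"type":"object","properties":{"increments":{"type":"array","items":{"type":"number"}}},"required":["increments"]}

```bash
mkdir -p pics
python3 - <<'E'
from station import r
import cv2
s=r.sense();print(s)
for n in ("scene","top","wrist"):
    im=r.capture(n);cv2.imwrite(f"pics/{n}0.png",im[:,:,::-1]);print(n,r.calibration(n))
E
```

```text
{'time_s': 0.0, 'joints': array([ 8.89558630e+01,  2.20914628e+01,  3.78115365e-01, -2.76845675e-02,
       -6.84110725e+01, -1.48163039e+01]), 'joint_velocities': array([ 0.01039396, -0.00763968, -0.058558  , -0.05841121, -0.06107263,
       -0.04750915]), 'effort': array([ 6.20210958e-04, -3.90665138e+01,  1.87404120e+01,  4.21972811e+00,
        1.10447893e-02, -1.79972790e-04]), 'tcp_pos': array([0.17063939, 0.60063643, 0.22944421]), 'ee_rot': array([[-4.88785847e-04, -2.73466074e-01, -9.61881525e-01],
       [-2.16294711e-03, -9.61879100e-01,  2.73466484e-01],
       [-9.99997541e-01,  2.21416541e-03, -1.21339762e-04]]), 'wrist_force': array([ 0.1434601 , -0.32219458, -0.17253112]), 'moment': array([-0.00744324, -0.01192355, -0.00984614]), 'gripper_width': 1.0008523733508066}
scene {'fx': 584.8269029913216, 'fy': 584.8269029913216, 'cx': 317.59859248077686, 'cy': 240.73923656257446, 'rvec': array([ 0.92723474, -2.57447259,  0.94513767]), 'tvec': array([0.2826341 , 0.33880376, 0.69971052])}
top {'fx': 454.56016700066453, 'fy': 454.56016700066453, 'cx': 327.24852924509025, 'cy': 234.0775865718724, 'rvec': array([ 2.19255492, -2.15436174,  0.1125919 ]), 'tvec': array([-0.13775058,  0.46066595,  0.83113523])}
wrist {'fx': 341.53412286703605, 'fy': 341.53412286703605, 'cx': 320.8936726808833, 'cy': 241.9780974172746, 'tool_from_camera': array([[ 9.17025282e-05, -2.95255989e-01,  9.55418177e-01,
        -1.53845726e-01],
       [ 9.99999955e-01,  3.01202249e-04, -2.90004517e-06,
        -4.06267088e-04],
       [-2.86917848e-04,  9.55418134e-01,  2.95256004e-01,
        -8.21083140e-02],
       [ 0.00000000e+00,  0.00000000e+00,  0.00000000e+00,
         1.00000000e+00]])}
```

View pics/scene0.png

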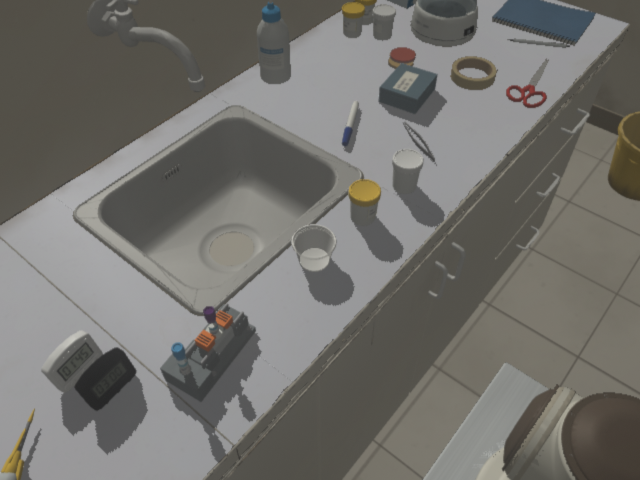

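View pics/top0.png

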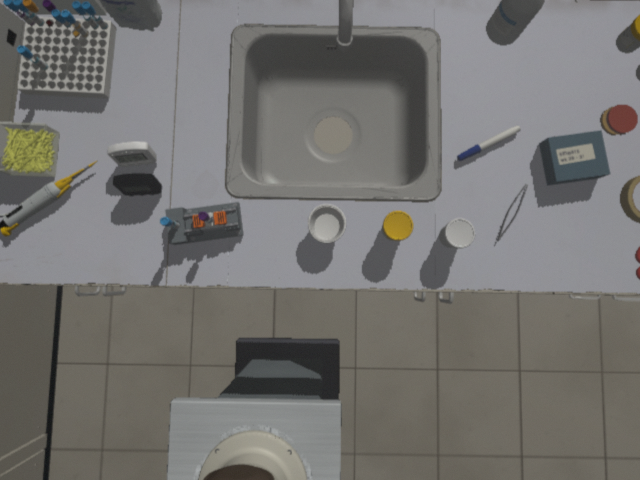

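View pics/wrist0.png

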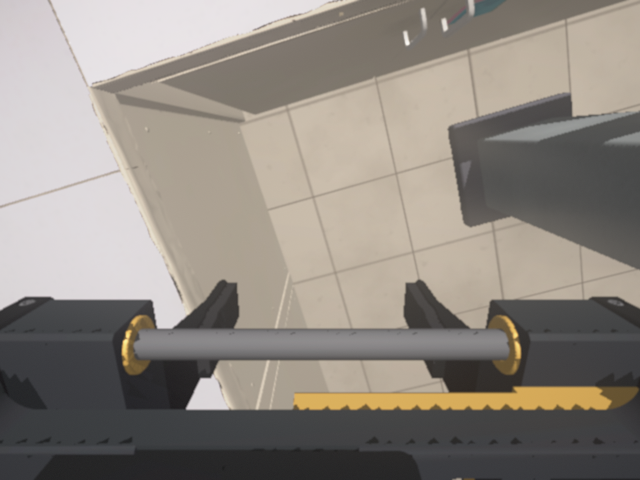

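```bash
cat > h.py <<'E'
import numpy as np,cv2
from station import r
def ray(n,u,v):
    c=r.calibration(n);R,_=cv2.Rodrigues(c["rvec"]);t=np.array(c["tvec"]).reshape(3)
    d=R.T@np.array([(u-c["cx"])/c["fx"],(v-c["cy"])/c["fy"],1]);return -R.T@t,d/np.linalg.norm(d)
def atz(n,u,v,z):
    o,d=ray(n,u,v);return o+d*(z-o[2])/d[2]
def tri(a,b):
    A=np.zeros((3,3));y=np.zeros(3)
    for n,u,v in (a,b):
        o,d=ray(n,u,v);P=np.eye(3)-np.outer(d,d);A+=P;y+=P@o
    return np.linalg.solve(A,y)
def proj(n,p):
    c=r.calibration(n);q,_=cv2.projectPoints(np.array(p,float).reshape(-1,1,3),c["rvec"],c["tvec"],np.array([[c["fx"],0,c["cx"]],[0,c["fy"],c["cy"]],[0,0,1]]),None);return q.reshape(-1,2)
def crop(im,x0,y0,w,h,k,f):
    cv2.imwrite(f,cv2.resize(im[y0:y0+h,x0:x0+w,::-1],None,fx=k,fy=k,interpolation=cv2.INTER_CUBIC))
E
python3 - <<'E'
from h import *
t=cv2.imread("pics/top0.png")[:,:,::-1];s=cv2.imread("pics/scene0.png")[:,:,::-1]
crop(t,150,190,100,75,8,"pics/t_st.png");crop(t,290,190,100,75,8,"pics/t_cup.png")
crop(s,150,290,120,90,6,"pics/s_st.png");crop(s,270,210,100,75,8,"pics/s_cup.png")
print(atz("top",203,216,.096),atz("top",327,225,.05), ray("top",0,0)[0], ray("scene",0,0)[0])
E
```

```text
[0.48327134 0.0851224  0.096     ] [ 0.47697848 -0.12877449  0.05      ] [ 0.37922292 -0.12584475  0.8731135 ] [0.08403829 0.32732005 0.75502581]
```

View pics/t_st.png

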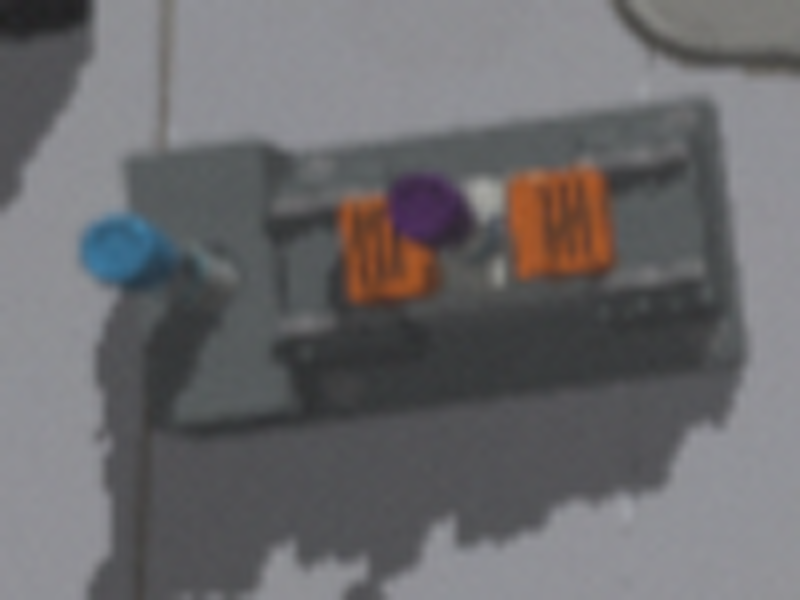

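View pics/s_st.png

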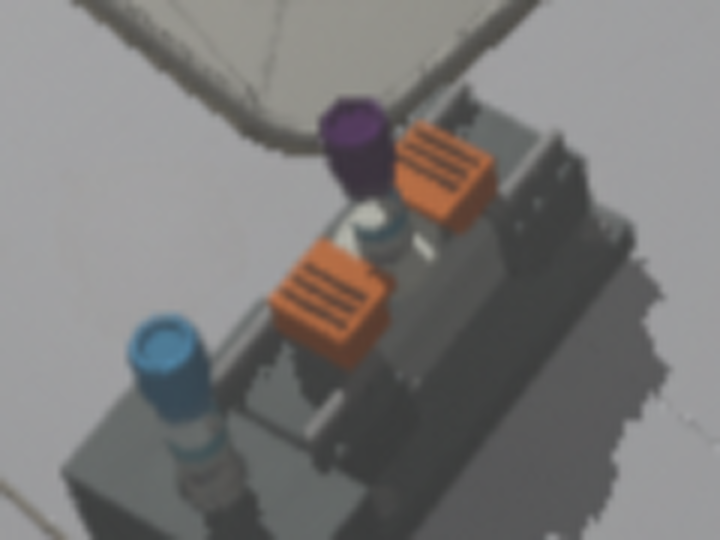

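View pics/t_cup.png

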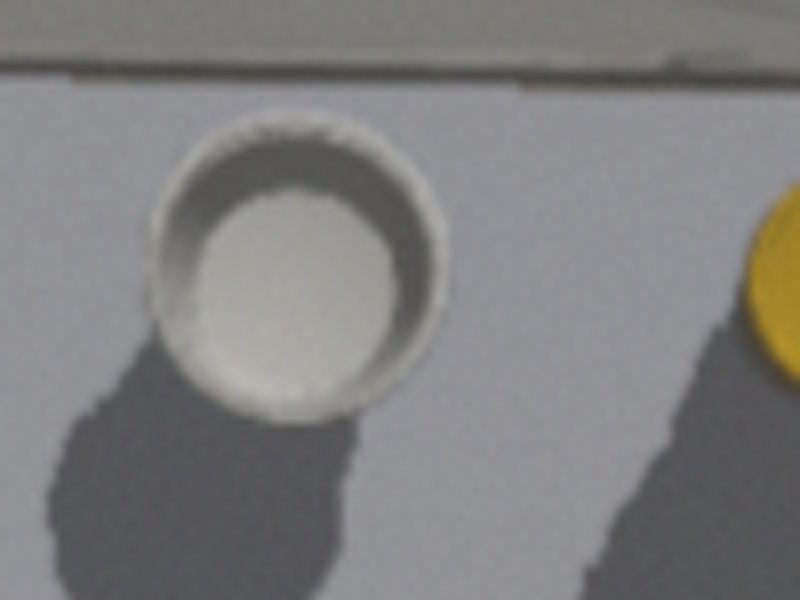

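View pics/s_cup.png

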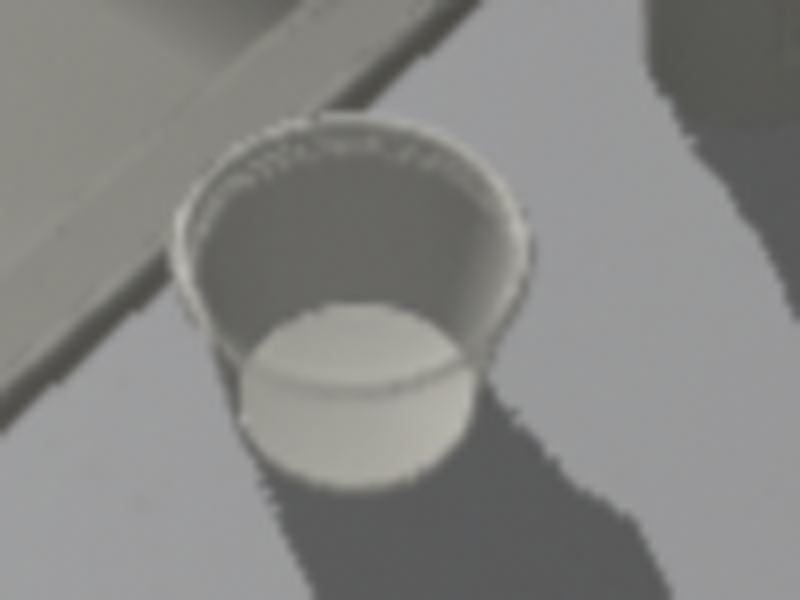

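Run:
```python
from h import *
def T(x,y): return ("top",150+(x+.5)/8-.5,190+(y+.5)/8-.5)
def S(x,y): return ("scene",150+(x+.5)/6-.5,290+(y+.5)/6-.5)
def Tc(x,y): return ("top",290+(x+.5)/8-.5,190+(y+.5)/8-.5)
def Sc(x,y): return ("scene",270+(x+.5)/8-.5,210+(y+.5)/8-.5)
print("purple",tri(T(424,205),S(355,122)),atz(*T(424,205),.096),atz(*S(355,122),.096))
print("blue",tri(T(118,247),S(164,344)))
print("cup rim",tri(Tc(299,267),Sc(352,253)),atz(*Tc(299,267),.05),atz(*Sc(352,253),.05))
print("cup floor",atz(*Tc(297,293),.002),atz(*Sc(358,396),.002))
# base edges in top: corners back-right lower
for p in [(128,157),(712,97),(745,362),(180,432)]: print(p,atz(*T(*p),0.0)[:2],atz(*T(*p),.02)[:2])
# jaws: top corners z=.052
for p in [(508,180),(602,170),(612,270),(516,278),(338,205),(436,292),(350,303)]: print(p,atz(*T(*p),0.052)[:2])
```

```text
purple [0.48519467 0.08632601 0.09618938] [0.48466825 0.08593651 0.096     ] [0.48594696 0.08658404 0.096     ]
blue [0.47499871 0.15165618 0.09619155]
cup rim [ 0.48176872 -0.12815011  0.04728746] [ 0.48076346 -0.1285949   0.05      ] [ 0.48094743 -0.1260033   0.05      ]
cup floor [ 0.48036233 -0.12838257  0.002     ] [ 0.48201328 -0.12797139  0.002     ]
(128, 157) [0.50811179 0.18412622] [0.50515939 0.17702586]
(712, 97) [0.52538666 0.04350382] [0.52203855 0.03962463]
(745, 362) [0.46095074 0.03321377] [0.45907864 0.02957029]
(180, 432) [0.44163926 0.16818776] [0.44020952 0.16145249]
(508, 180) [0.49672276 0.07909537]
(602, 170) [0.49940915 0.05782188]
(612, 270) [0.47652635 0.0546524 ]
(516, 278) [0.47430582 0.07634227]
(338, 205) [0.49028448 0.11744838]
(436, 292) [0.47078243 0.09433122]
(350, 303) [0.46792246 0.11369127]
```

```bash
cat >> h.py <<'E'
from scipy.spatial.transform import Rotation as Ro
SY=np.array([-.1425,.9898,0]);SX=np.array([.9898,.1425,0])
RD=np.column_stack([[0,0,-1.],-SX,SY])  # tool down, opening along station x
def inc(p,R=RD,p0=None,R0=None):
    s=r.sense()
    p0=s["tcp_pos"] if p0 is None else p0; R0=s["ee_rot"] if R0 is None else R0
    rv=Ro.from_matrix(R0.T@R).as_rotvec(degrees=True)
    return np.round(rv,2),np.round(R0.T@(np.array(p)-p0),4)
def wpt(p):
    s=r.sense();M=r.calibration("wrist");T=M["tool_from_camera"]
    q=s["ee_rot"].T@(np.array(p,float)-s["tcp_pos"]);q=T[:3,:3].T@(q-T[:3,3])
    return M["fx"]*q[0]/q[2]+M["cx"],M["fy"]*q[1]/q[2]+M["cy"]
def wray(u,v):
    s=r.sense();M=r.calibration("wrist");T=M["tool_from_camera"]
    d=T[:3,:3]@np.array([(u-M["cx"])/M["fx"],(v-M["cy"])/M["fy"],1])
    return s["tcp_pos"]+s["ee_rot"]@T[:3,3],s["ee_rot"]@d
def watz(u,v,z):
    o,d=wray(u,v);return o+d*(z-o[2])/d[2]
E
python3 -c "
from h import *
print(inc([.485,.086,.19]))"
```

```text
(array([ 6.594e+01, -6.000e-02, -8.000e-02]), array([ 0.0405,  0.4092, -0.4431]))
```

Emit:
move_arm --increments '[5.5,0,0,0,0.031,-0.034,0.087,11,0,0,0,0.062,-0.068,0.087,16.5,0,0,0,0.09,-0.098,0.087,22,0,0,0.005,0.117,-0.127,0.087,27.5,0,0,0.01,0.144,-0.156,0.087,33,0,0,0.015,0.171,-0.185,0.087,38.5,0,0,0.02,0.198,-0.214,0.087,44,0,0,0.025,0.225,-0.243,0.087,49.5,0,0,0.03,0.252,-0.272,0.087,55,0,0,0.035,0.279,-0.301,0.087,60.5,0,0,0.04,0.306,-0.33,0.087,65.9,0,0,0.04,0.333,-0.359,0.087]'

```text
time_s: 1.15
tcp_pos: [0.425, 0.1805, 0.1896]
ee_rot: [[-0.002, -0.99, -0.139], [-0.001, -0.139, 0.99], [-1.0, 0.002, -0.001]]
wrist_force: [0.7, 0.5, 0.5]
gripper_width: 1.0
```

```bash
python3 -c "
from h import *
print(r.sense());print(inc([.485,.086,.19]))"
```

```text
{'time_s': 1.15, 'joints': array([ 4.32461229e+01,  8.26438611e+00, -2.50164416e+01, -3.14846370e-02,
       -5.68262641e+01, -3.52498872e+01]), 'joint_velocities': array([-61.0244337 ,   4.88737393,   7.40510037,   0.43459054,
        -1.52606334,  -3.53916032]), 'effort': array([ 3.99447173e+00, -2.62905586e+01,  1.59773058e+01,  3.68236944e+00,
       -3.29515804e-02,  2.03730993e-02]), 'tcp_pos': array([0.42495113, 0.18050867, 0.189639  ]), 'ee_rot': array([[-1.67656445e-03, -9.90317550e-01, -1.38810441e-01],
       [-9.45504836e-04, -1.38809004e-01,  9.90318720e-01],
       [-9.99998148e-01,  1.79157911e-03, -7.03627791e-04]]), 'wrist_force': array([0.74885785, 0.54076262, 0.52521537]), 'moment': array([ 0.16688499, -0.15895093, -0.02261176]), 'gripper_width': 1.0004119023112883}
(array([-0.21, -0.04, -0.1 ]), array([-0.0004, -0.0463, -0.1019]))
```

Emit:
move_arm --increments '[0,0,0,0,-0.015,-0.034,0.087,0,0,0,0,-0.03,-0.068,0.087,0,0,0,0,-0.04,-0.092,0.087,0,0,0,0,-0.0456,-0.104,0.087,0,0,0,0,-0.0456,-0.104,0.087,0,0,0,0,-0.0456,-0.104,0.087]'

```text
time_s: 1.65
tcp_pos: [0.485, 0.0858, 0.1902]
ee_rot: [[-0.001, -0.99, -0.141], [-0.0, -0.141, 0.99], [-1.0, 0.001, 0.0]]
wrist_force: [-0.2, 0.8, 0.5]
gripper_width: 1.0
```

```bash
python3 -c "
from h import *
s=r.sense();print(s['tcp_pos'],s['ee_rot'],s['joint_velocities'])
im=r.capture('wrist');cv2.imwrite('pics/w1.png',im[:,:,::-1]);print(wpt([.485,.0863,.096]),wpt([.485-.0094,.0863+.0653,.096]))"
```

```text
[0.48504888 0.08576726 0.19016904] [[-8.03781672e-04 -9.89958932e-01 -1.41352989e-01]
 [-1.13948210e-04 -1.41352943e-01  9.89959258e-01]
 [-9.99999670e-01  8.11818027e-04  8.12856780e-07]] [ 1.89694995 -0.63707196 -0.32989493 -0.09196207 -0.01137817 -0.1024205 ]
(np.float64(321.55605226595134), np.float64(247.63373722760136)) (np.float64(321.4657847705779), np.float64(323.9581361846375))
```

View pics/w1.png

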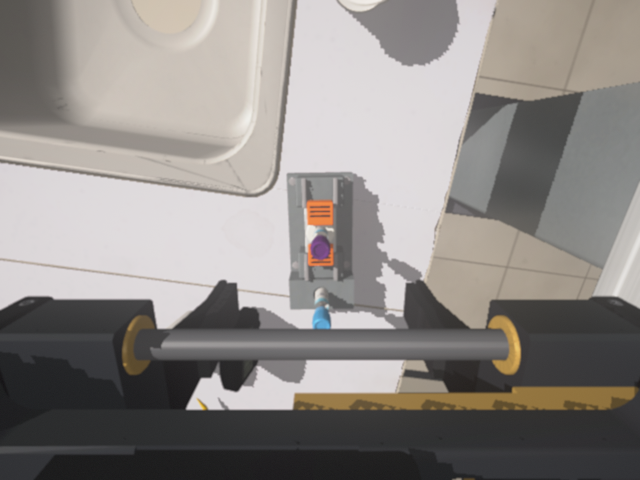

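```bash
python3 -c "
from h import *
im=cv2.imread('pics/w1.png')[:,:,::-1];crop(im,275,165,90,170,3.5,'pics/w1c.png');crop(im,280,170,80,100,6,'pics/w1d.png')"
```

```text
(no output)
```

View pics/w1d.png

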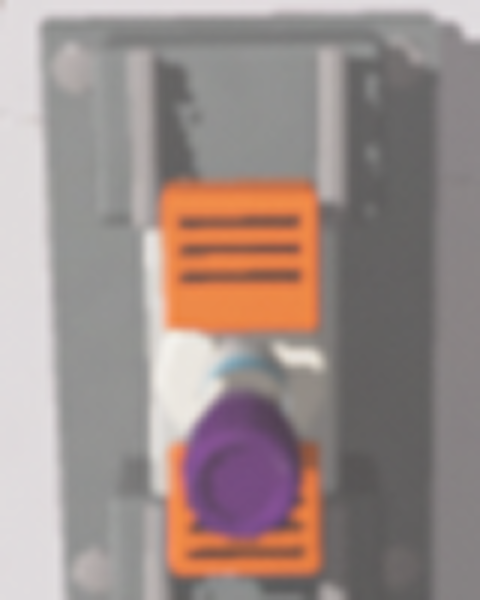

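```bash
python3 -c "
from h import *
p=watz(320.2,249.4,.096);print(p);
p=(p+np.array([.4852,.0863,.096]))/2;print(p)
print(inc([p[0],p[1],.074]))"
```

```text
[0.48582326 0.08785655 0.096     ]
[0.48551163 0.08707828 0.096     ]
(array([ 0.01,  0.  , -0.04]), array([ 0.1163, -0.0009,  0.0006]))
```

Emit:
move_arm --increments '[0,0,0,0.02,-0.001,0.001,0.05,0,0,0,0.045,-0.001,0.001,0.05,0,0,0,0.07,-0.001,0.001,0.05,0,0,0,0.09,-0.001,0.001,0.05,0,0,0,0.105,-0.001,0.001,0.05,0,0,0,0.113,-0.001,0.001,0.05,0,0,0,0.116,-0.001,0.001,0.05,0,0,0,0.116,-0.001,0.001,0.05,0,0,0,0.116,-0.001,0.001,0.05]'

```text
time_s: 2.45
tcp_pos: [0.4865, 0.0882, 0.0753]
ee_rot: [[0.001, -0.99, -0.144], [0.001, -0.144, 0.99], [-1.0, -0.002, 0.0]]
wrist_force: [0.7, 0.7, -0.4]
gripper_width: 0.581
```

```bash
python3 -c "
from h import *
im=r.capture('wrist');crop(im,200,150,240,220,3,'pics/w2.png');im=r.capture('scene');crop(im,130,230,160,140,5,'pics/s2.png')"
```

```text
(no output)
```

View pics/w2.png

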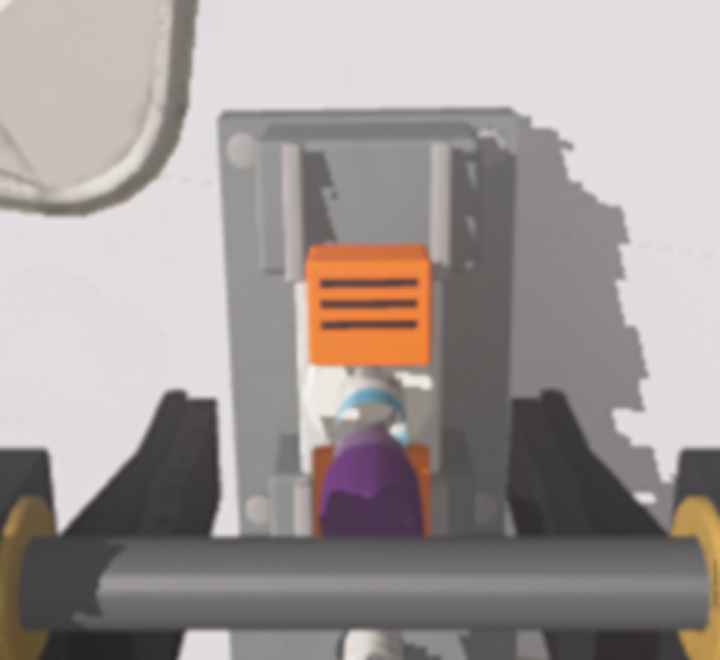

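View pics/s2.png

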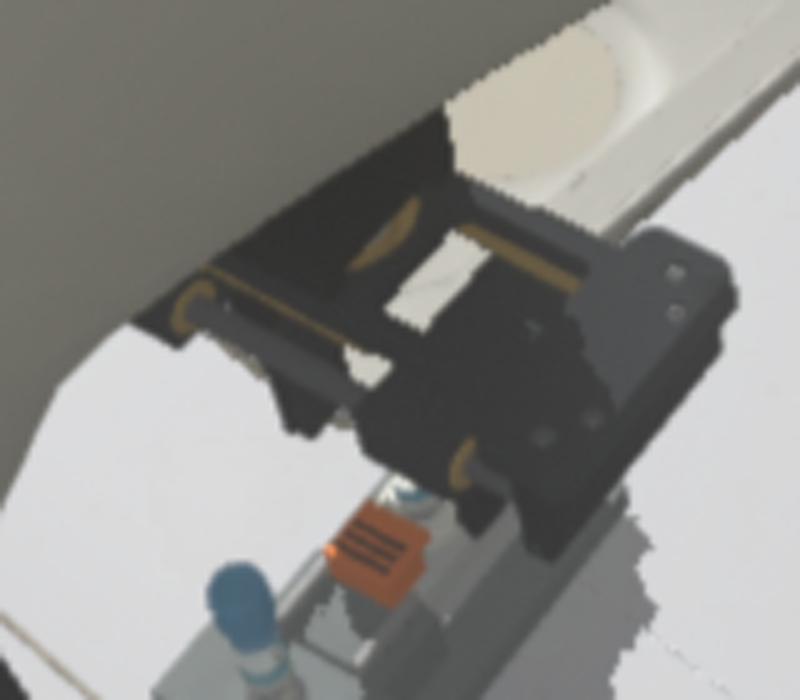

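Emit:
move_arm --increments '[0,0,0,0,0,0,0.03,0,0,0,0,0,0,0.02,0,0,0,0,0,0,0.01,0,0,0,0,0,0,0.005,0,0,0,0,0,0,0.005,0,0,0,0,0,0,0.005,0,0,0,0,0,0,0.005,0,0,0,0,0,0,0.005,0,0,0,0,0,0,0.005]'

```text
time_s: 3.3
tcp_pos: [0.486, 0.0875, 0.0745]
ee_rot: [[-0.0, -0.99, -0.143], [-0.0, -0.143, 0.99], [-1.0, 0.0, -0.0]]
wrist_force: [-0.3, -0.7, 0.9]
gripper_width: 0.177
```

Run:
```python
from h import *
s=r.sense();print(s['tcp_pos'],s['wrist_force'],s['moment'],s['gripper_width'])
# pivot: foot z=.006 below ; pivot dist along tool x
L=s['tcp_pos'][2]-.006;print(L)
for sg in (1,-1):
  for th in (3,6,9,12,14,15,16):
    a=np.radians(sg*th)
    # lean toward +-SY; tool z=SY at upright
    dz=L*np.sin(a); dx=L*(1-np.cos(a))
    up=np.array([0,0,1])*np.cos(a)+SY*np.sin(a)
    R=Ro.from_rotvec(np.cross([0,0,1],SY)*a).as_matrix()@RD
    print(sg,th,(Ro.from_matrix(RD.T@R).as_rotvec(degrees=True)).round(2),round(dx,4),round(dz,4),"grasp",(L+.011)*np.sin(a))
```

```text
[0.48596811 0.08748551 0.0745499 ] [-0.33858236 -0.65085553  0.92731622] [ 0.05886763 -0.01849158 -0.01747531] 0.17722895451927584
0.06854989748382434
1 3 [-0.  3.  0.] 0.0001 0.0036 grasp 0.004163319953844099
1 6 [-0.  6.  0.] 0.0004 0.0072 grasp 0.008315228537083531
1 9 [-0.  9. -0.] 0.0008 0.0107 grasp 0.012444345656887268
1 12 [-0. 12.  0.] 0.0015 0.0143 grasp 0.016539353690241336
1 14 [-0. 14. -0.] 0.002 0.0166 grasp 0.01924486199404602
1 15 [ 0. 15.  0.] 0.0023 0.0177 grasp 0.02058902850476683
1 16 [ 0. 16. -0.] 0.0027 0.0189 grasp 0.021926923397954694
-1 3 [-0. -3. -0.] 0.0001 -0.0036 grasp -0.004163319953844099
-1 6 [-0. -6. -0.] 0.0004 -0.0072 grasp -0.008315228537083531
-1 9 [-0. -9.  0.] 0.0008 -0.0107 grasp -0.012444345656887268
-1 12 [ -0. -12.  -0.] 0.0015 -0.0143 grasp -0.016539353690241336
-1 14 [ -0. -14.   0.] 0.002 -0.0166 grasp -0.01924486199404602
-1 15 [  0. -15.  -0.] 0.0023 -0.0177 grasp -0.02058902850476683
-1 16 [  0. -16.   0.] 0.0027 -0.0189 grasp -0.021926923397954694
```

Emit:
move_arm --increments '[0,1.5,0,0,0,0.0018,0.005,0,3,0,0.0001,0,0.0036,0.005,0,5,0,0.0003,0,0.006,0.005,0,7,0,0.0005,0,0.0084,0.005,0,9,0,0.0008,0,0.0107,0.005,0,11,0,0.0013,0,0.0131,0.005,0,13,0,0.0018,0,0.0154,0.005,0,14,0,0.002,0,0.0166,0.005,0,15,0,0.0023,0,0.0177,0.005,0,15,0,0.0023,0,0.0177,0.005,0,15,0,0.0023,0,0.0177,0.005]'

```text
time_s: 4.22
tcp_pos: [0.4837, 0.1045, 0.0732]
ee_rot: [[0.037, -0.99, -0.139], [-0.258, -0.144, 0.955], [-0.965, 0.0, -0.261]]
wrist_force: [0.1, -2.1, 5.4]
gripper_width: 0.176
```

```bash
python3 -c "
from h import *
s=r.sense();d=RD.T@(s['tcp_pos']-np.array([.486,.0875,.0745]));print(d,Ro.from_matrix(RD.T@s['ee_rot']).as_rotvec(degrees=True),s['wrist_force'],s['gripper_width'])
im=r.capture('wrist');crop(im,200,150,240,220,3,'pics/w3.png');im=r.capture('scene');crop(im,150,290,120,90,6,'pics/s3.png')"
```

```text
[ 0.00134633 -0.00010437  0.0171797 ] [-9.40854590e-02  1.51301552e+01  4.45874178e-03] [ 0.0753816  -2.09670912  5.38176479] 0.17554577306532118
```

View pics/w3.png

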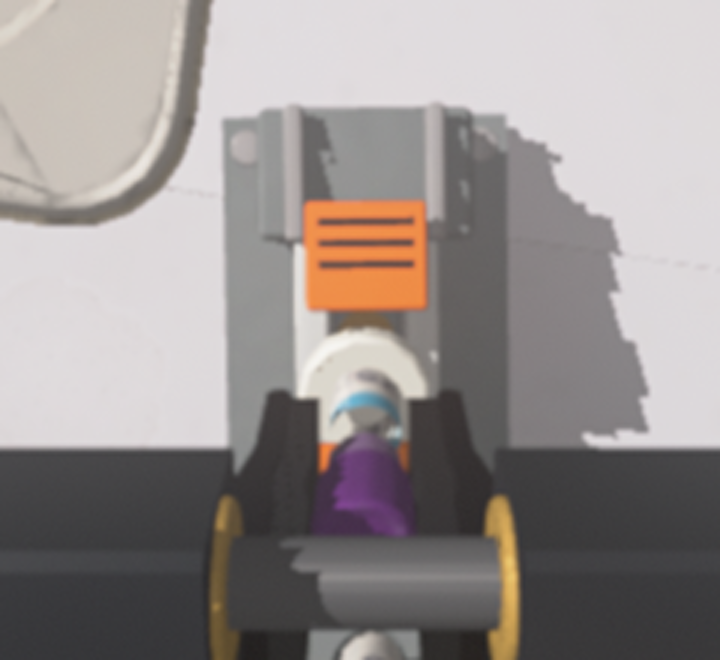

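View pics/s3.png

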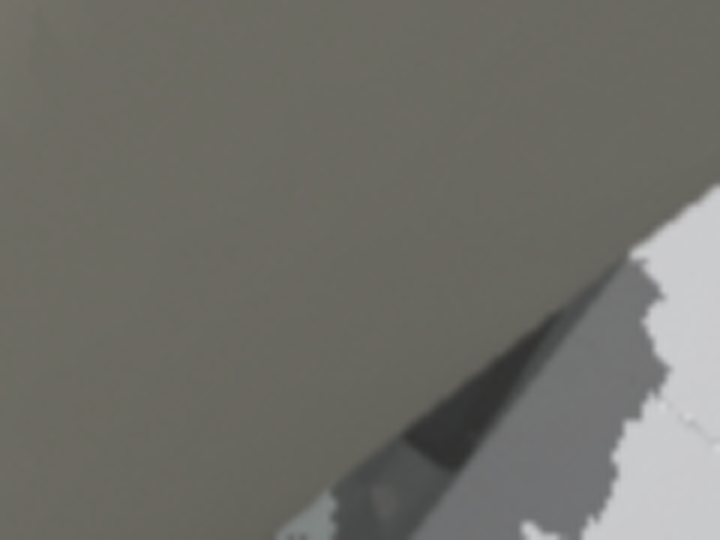

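Run:
```python
from h import *
L=.0685
def pose(th,lift=0):
    a=np.radians(th)
    R=Ro.from_rotvec(np.cross([0,0,1],SY)*a).as_matrix()@RD
    return -R[:,0]*L,R
p0,R0=pose(15.7)
for th in (13,10,7,4,1,0,-2,-5,-8,-11,-13,-15,-15.7):
    p,R=pose(th);print(th,*inc(p,R,p0,R0))
```

```text
13 [-0.  -2.7  0. ] [ 0.0001 -0.     -0.0032]
10 [-0.  -5.7 -0. ] [ 0.0003 -0.     -0.0068]
7 [ 0.  -8.7 -0. ] [ 0.0008 -0.     -0.0104]
4 [  0.  -11.7  -0. ] [ 0.0014 -0.     -0.0139]
1 [ -0.  -14.7  -0. ] [ 0.0022 -0.     -0.0174]
0 [ -0.  -15.7   0. ] [ 0.0026 -0.     -0.0185]
-2 [ -0.  -17.7  -0. ] [ 0.0032  0.     -0.0208]
-5 [ -0.  -20.7  -0. ] [ 0.0044 -0.     -0.0242]
-8 [ -0.  -23.7   0. ] [ 0.0058 -0.     -0.0275]
-11 [  0.  -26.7   0. ] [ 0.0073  0.     -0.0308]
-13 [ -0.  -28.7   0. ] [ 0.0084 -0.     -0.0329]
-15 [  0.  -30.7  -0. ] [ 0.0096 -0.     -0.035 ]
-15.7 [  0.  -31.4  -0. ] [ 0.01   -0.     -0.0357]
```

Emit:
move_arm --increments '[0,0.4,0,0,0,0.0005,0.005,0,0.7,0,0,0,0.0009,0.005,0,0.7,0,0,0,0.0009,0.005]'

```text
time_s: 4.57
tcp_pos: [0.4836, 0.105, 0.073]
ee_rot: [[0.039, -0.99, -0.138], [-0.271, -0.144, 0.952], [-0.962, 0.0, -0.273]]
wrist_force: [0.4, -3.5, 5.9]
gripper_width: 0.175
```

Emit:
move_arm --increments '[0,-2.7,0,0.0001,0,-0.0032,0.005,0,-5.7,0,0.0003,0,-0.0068,0.005,0,-8.7,0,0.0008,0,-0.0104,0.005,0,-11.7,0,0.0014,0,-0.0139,0.005,0,-14.7,0,0.0022,0,-0.0174,0.005,0,-17.7,0,0.0032,0,-0.0208,0.005,0,-20.7,0,0.0044,0,-0.0242,0.005,0,-23.7,0,0.0058,0,-0.0275,0.005,0,-26.7,0,0.0073,0,-0.0308,0.005,0,-28.7,0,0.0084,0,-0.0329,0.005,0,-30.7,0,0.0096,0,-0.035,0.005,0,-31.4,0,0.01,0,-0.0357,0.005]'

```text
time_s: 5.57
tcp_pos: [0.4894, 0.0697, 0.073]
ee_rot: [[-0.038, -0.99, -0.136], [0.271, -0.142, 0.952], [-0.962, -0.001, 0.274]]
wrist_force: [-1.8, 4.9, 5.4]
gripper_width: 0.175
```

```bash
cat > chk.py <<'E'
from h import *
s=r.sense();d=RD.T@(s['tcp_pos']-np.array([.486,.0875,.0745]));print(d,Ro.from_matrix(RD.T@s['ee_rot']).as_rotvec(degrees=True),s['wrist_force'],s['gripper_width'])
E
python3 chk.py; python3 -c "
from h import *
im=r.capture('wrist');crop(im,200,150,240,220,3,'pics/w4.png')"
```

```text
[ 0.00154795 -0.00081771 -0.01813846] [  0.04441641 -15.90543738  -0.08391451] [-1.78684764  4.89945909  5.36089587] 0.17536232695179227
```

View pics/w4.png

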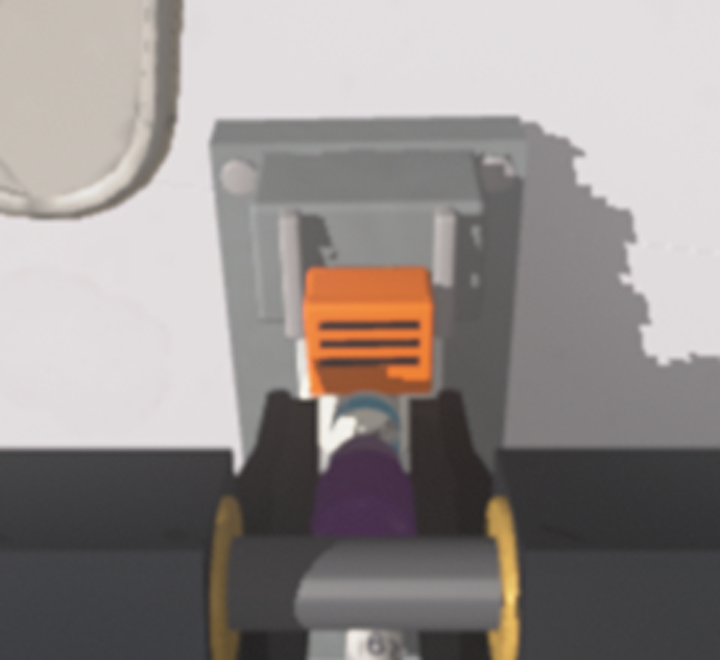

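Emit:
move_arm --increments '[0,2.7,0,0.0001,0,0.0032,0.005,0,5.7,0,0.0003,0,0.0068,0.005,0,8.7,0,0.0008,0,0.0104,0.005,0,11.7,0,0.0014,0,0.0139,0.005,0,14.7,0,0.0022,0,0.0174,0.005,0,15.7,0,0.0026,0,0.0185,0.005,0,15.7,0,0.0026,0,0.0185,0.005,0,15.7,0,0.0026,0,0.0185,0.005]'

```text
time_s: 6.28
tcp_pos: [0.4858, 0.0879, 0.0746]
ee_rot: [[-0.0, -0.99, -0.144], [0.001, -0.144, 0.99], [-1.0, 0.0, 0.001]]
wrist_force: [-0.8, 0.1, 0.7]
gripper_width: 0.177
```

```bash
python3 chk.py; python3 -c "
from h import *
im=r.capture('wrist');crop(im,200,150,240,220,3,'pics/w5.png');crop(r.capture('top'),150,190,100,75,8,'pics/t5.png');crop(r.capture('scene'),150,290,120,90,6,'pics/s5.png')"
```

```text
[-6.15147046e-05  1.14011774e-04  4.21301337e-04] [-0.09694843 -0.03224074  0.00913821] [-0.83416063  0.06405331  0.74809727] 0.17686955320572825
```

View pics/w5.png

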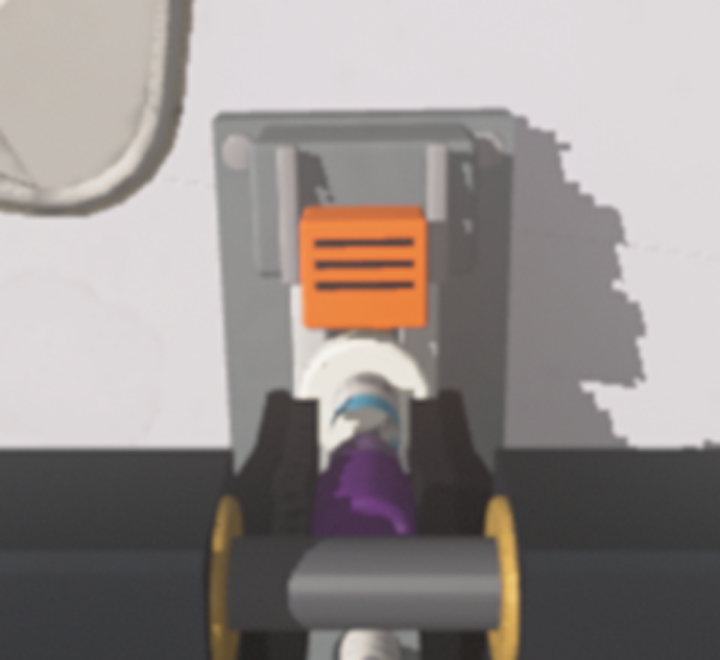

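View pics/s5.png

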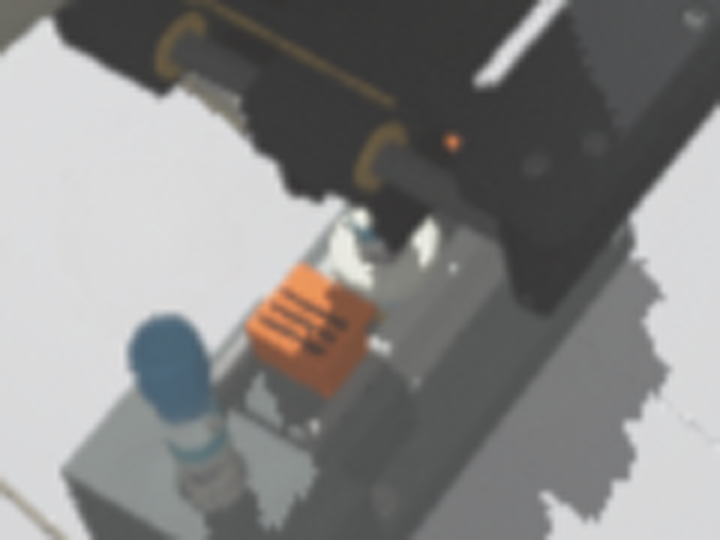

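Run:
```python
from h import *
S=lambda x,y: atz("scene",150+(x+.5)/6-.5,290+(y+.5)/6-.5,.052)
for a,b in (((270,293),(246,326)),((350,333),(326,362)),((322,240),(302,265)),((395,282),(380,312))): print((S(*b)-S(*a))@SY)
p=[.4825,-.128,.27]
s=r.sense();print(inc([s['tcp_pos'][0],s['tcp_pos'][1],.18]))
```

```text
0.009680011305818885
0.008792760519455331
0.007741039997562226
0.0081145254008647
(array([-0.02,  0.04,  0.01]), array([-1.054e-01, -0.000e+00,  1.000e-04]))
```

Emit:
move_arm --increments '[0,0,0,-0.002,0,0,0.005,0,0,0,-0.005,0,0,0.005,0,0,0,-0.009,0,0,0.005,0,0,0,-0.013,0,0,0.005,0,0,0,-0.017,0,0,0.005]'

```text
time_s: 6.85
tcp_pos: [0.4861, 0.0874, 0.0921]
ee_rot: [[0.0, -0.99, -0.143], [0.0, -0.143, 0.99], [-1.0, -0.0, 0.0]]
wrist_force: [-0.5, 0.2, 0.5]
gripper_width: 0.178
```

```bash
python3 chk.py; python3 -c "
from h import *
im=r.capture('wrist');crop(im,200,150,240,220,3,'pics/w6.png')"
```

```text
[-0.01759984 -0.00010193 -0.00011036] [-0.03144376 -0.00790115 -0.0188449 ] [-0.47463311  0.20073827  0.45055659] 0.17792419134664791
```

View pics/w6.png

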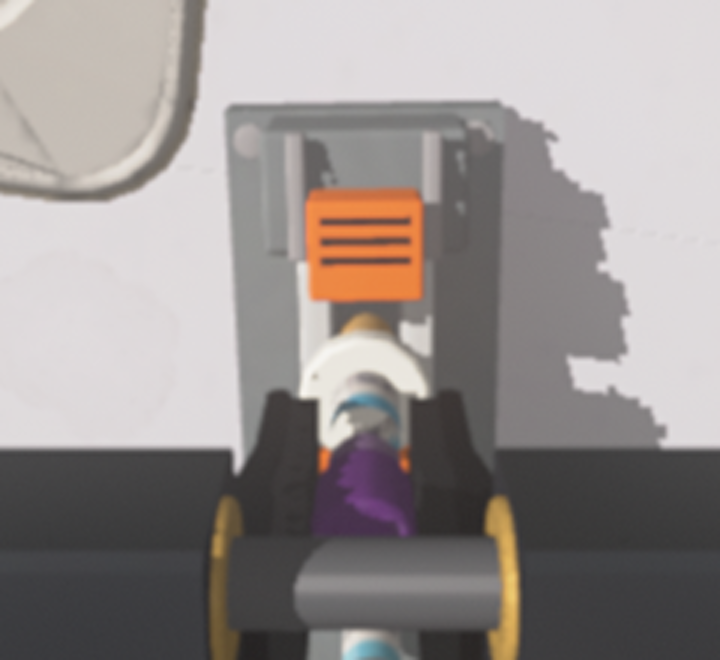

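Emit:
move_arm --increments '[0,0,0,-0.01,0,0,0.005,0,0,0,-0.03,0,0,0.005,0,0,0,-0.055,0,0,0.005,0,0,0,-0.075,0,0,0.005,0,0,0,-0.09,0,0,0.005,0,0,0,-0.09,0,0,0.005]'

```text
time_s: 7.4
tcp_pos: [0.488, 0.0883, 0.1853]
ee_rot: [[0.007, -0.99, -0.144], [0.003, -0.144, 0.99], [-1.0, -0.008, 0.002]]
wrist_force: [1.3, -0.0, -0.3]
gripper_width: 0.177
```

Emit:
move_arm --increments '[0,0,0,0,0.002,-0.011,0.005,0,0,0,0,0.005,-0.032,0.005,0,0,0,0,0.01,-0.06,0.005,0,0,0,0,0.015,-0.09,0.005,0,0,0,0,0.02,-0.12,0.005,0,0,0,0,0.025,-0.15,0.005,0,0,0,0,0.03,-0.18,0.005,0,0,0,0,0.033,-0.2,0.005,0,0,0,0,0.035,-0.21,0.005,0,0,0,0,0.035,-0.2125,0.005,0,0,0,0,0.035,-0.2125,0.005,0,0,0,0,0.035,-0.2125,0.005]'

```text
time_s: 8.4
tcp_pos: [0.4816, -0.1273, 0.1811]
ee_rot: [[-0.001, -0.99, -0.144], [0.0, -0.144, 0.99], [-1.0, 0.001, 0.0]]
wrist_force: [-0.5, 0.4, 0.4]
gripper_width: 0.174
```

```bash
python3 -c "
from h import *
s=r.sense();print(s['tcp_pos'],s['ee_rot'],s['wrist_force'],s['gripper_width'])
im=r.capture('wrist');cv2.imwrite('pics/w7.png',im[:,:,::-1]);crop(r.capture('top'),150,140,240,170,3.3,'pics/t7.png');crop(r.capture('scene'),150,150,260,200,3,'pics/s7.png');print(wpt([.4815,-.128,.05]),wpt([.4815,-.128,.002]))"
```

```text
[ 0.48161582 -0.12728783  0.18110341] [[-7.87651186e-04 -9.89621391e-01 -1.43697191e-01]
 [ 2.19473765e-04 -1.43697403e-01  9.89621649e-01]
 [-9.99999666e-01  7.47938902e-04  3.30379362e-04]] [-0.54200668  0.35244141  0.42840787] 0.17440299023337918
(np.float64(322.3979199250686), np.float64(233.219645389023)) (np.float64(322.21413017824295), np.float64(220.22706564676503))
```

View pics/w7.png

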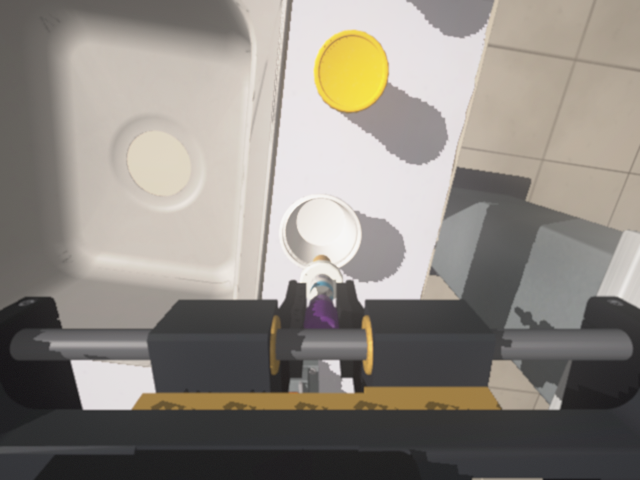

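View pics/s7.png

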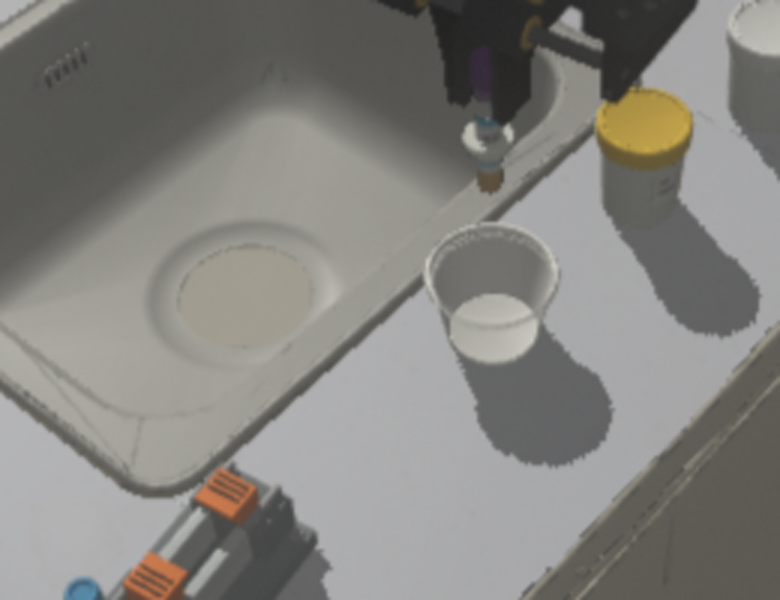

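View pics/t7.png

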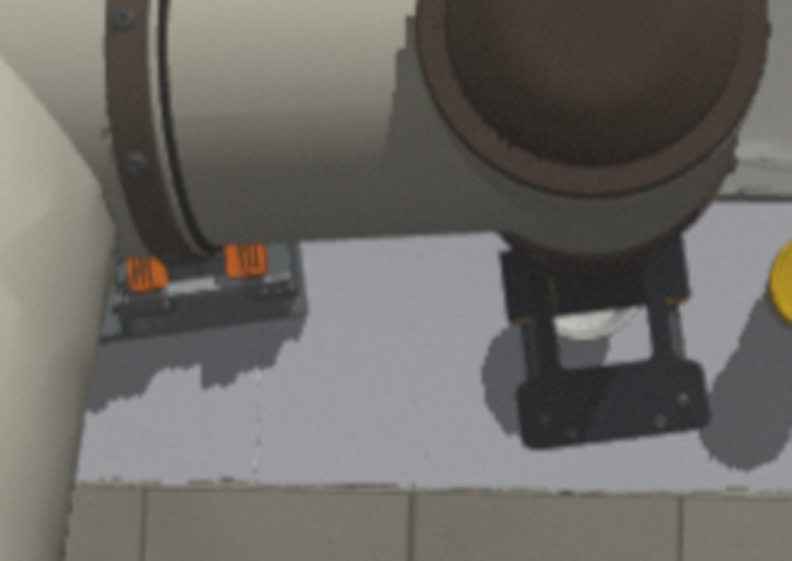

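Emit:
move_arm --increments '[0,0,0,0.01,0,-0.0005,0.005,0,0,0,0.03,0,-0.0005,0.005,0,0,0,0.05,0,-0.0005,0.005,0,0,0,0.068,0,-0.0005,0.005,0,0,0,0.083,0,-0.0005,0.005,0,0,0,0.095,0,-0.0005,0.005,0,0,0,0.102,0,-0.0005,0.005,0,0,0,0.106,0,-0.0005,0.005,0,0,0,0.108,0,-0.0005,0.005,0,0,0,0.108,0,-0.0005,0.005,0,0,0,0.108,0,-0.0005,0.005]'

```text
time_s: 9.47
tcp_pos: [0.4824, -0.1282, 0.0741]
ee_rot: [[0.001, -0.99, -0.144], [-0.0, -0.144, 0.99], [-1.0, -0.001, -0.0]]
wrist_force: [0.2, 0.5, 0.2]
gripper_width: 0.173
```

```bash
python3 -c "
from h import *
s=r.sense();print(s['tcp_pos'],s['wrist_force'],s['gripper_width'])
im=r.capture('wrist');crop(im,240,150,160,160,4,'pics/w8.png');crop(r.capture('scene'),270,180,100,100,6,'pics/s8.png')"
```

```text
[ 0.4823754  -0.12820623  0.07407314] [0.22999826 0.48726003 0.21819572] 0.17302834401983191
```

View pics/w8.png

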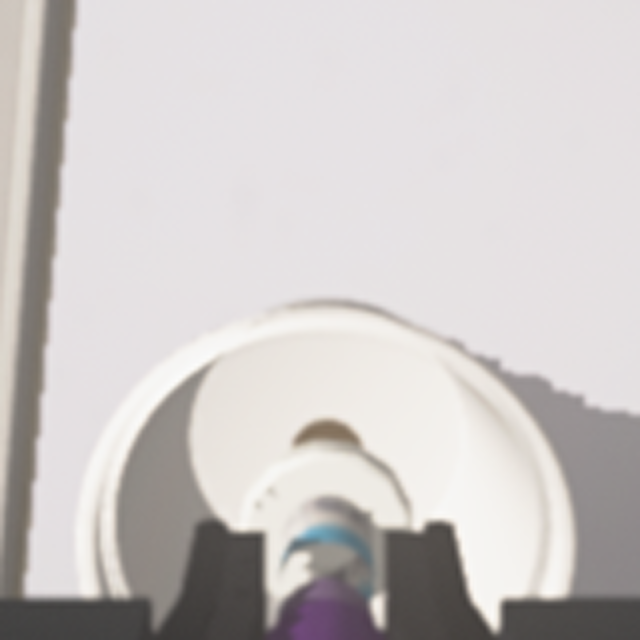

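View pics/s8.png

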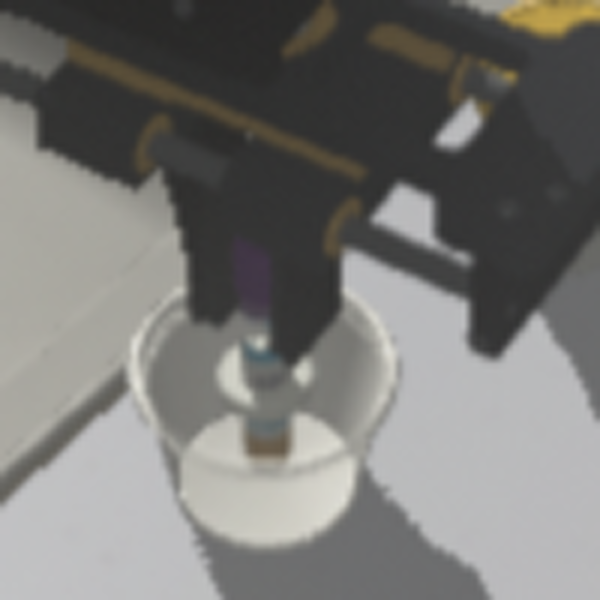

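Emit:
move_arm --increments '[0,0,0,0.0007,0,0,0.005,0,0,0,0.0014,0,0,0.005,0,0,0,0.002,0,0,0.005,0,0,0,0.0025,0,0,0.005,0,0,0,0.003,0,0,0.005,0,0,0,0.003,0,0,0.005]'

```text
time_s: 10.07
tcp_pos: [0.482, -0.1284, 0.0707]
ee_rot: [[0.0, -0.99, -0.143], [-0.0, -0.143, 0.99], [-1.0, -0.0, -0.0]]
wrist_force: [-0.1, -0.2, 1.7]
gripper_width: 0.171
```

Emit:
move_arm --increments '[0,0,0,0.0003,0,0,0.005,0,0,0,0.0006,0,0,0.005,0,0,0,0.0006,0,0,0.005]'

```text
time_s: 10.32
tcp_pos: [0.4823, -0.1284, 0.0707]
ee_rot: [[0.001, -0.99, -0.144], [-0.0, -0.144, 0.99], [-1.0, -0.001, -0.001]]
wrist_force: [-1.8, -0.3, 4.9]
gripper_width: 0.173
```

Emit:
move_arm --increments '[0,0,0,-0.0003,0,0,0.005,0,0,0,-0.0005,0,0,0.005,0,0,0,-0.0005,0,0,0.014,0,0,0,-0.0005,0,0,0.018,0,0,0,-0.0005,0,0,0.022,0,0,0,-0.0005,0,0,0.03,0,0,0,-0.0005,0,0,0.04,0,0,0,-0.0005,0,0,0.05,0,0,0,-0.0005,0,0,0.05]'

```text
time_s: 11.07
tcp_pos: [0.4817, -0.1283, 0.0702]
ee_rot: [[-0.0, -0.99, -0.143], [0.0, -0.143, 0.99], [-1.0, 0.0, 0.0]]
wrist_force: [0.1, 0.2, 0.7]
gripper_width: 0.473
```

```bash
python3 -c "
from h import *
s=r.sense();print(s['tcp_pos'],s['wrist_force'],s['gripper_width'])
im=r.capture('wrist');crop(im,240,150,160,160,4,'pics/w9.png')"
```

```text
[ 0.48173762 -0.12828933  0.07024122] [0.0526961  0.16609128 0.67941816] 0.472520543017755
```

View pics/w9.png

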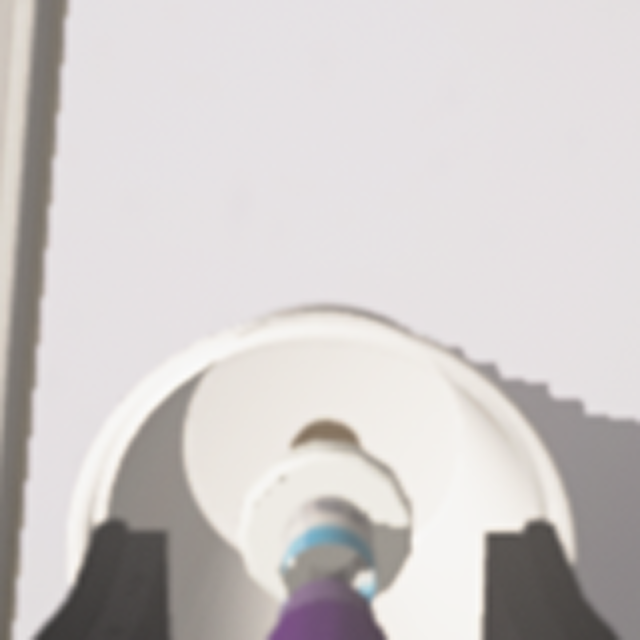

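The tube stands free and upright in the cup. Next I raise the gripper straight up.

Emit:
move_arm --increments '[0,0,0,-0.004,0,0,0.05,0,0,0,-0.012,0,0,0.05,0,0,0,-0.024,0,0,0.05,0,0,0,-0.04,0,0,0.05,0,0,0,-0.06,0,0,0.05,0,0,0,-0.085,0,0,0.05,0,0,0,-0.11,0,0,0.05,0,0,0,-0.13,0,0,0.05,0,0,0,-0.14,0,0,0.05,0,0,0,-0.14,0,0,0.05,0,0,0,-0.14,0,0,0.05]'

```text
time_s: 12.03
tcp_pos: [0.4815, -0.1281, 0.2104]
ee_rot: [[0.0, -0.99, -0.143], [0.001, -0.143, 0.99], [-1.0, -0.0, 0.001]]
wrist_force: [-0.4, 0.3, -2.1]
gripper_width: 0.575
```

```bash
python3 -c "
from h import *
s=r.sense();print(s['tcp_pos'],s['wrist_force'],s['gripper_width'])
im=r.capture('wrist');cv2.imwrite('pics/w10.png',im[:,:,::-1]);crop(r.capture('scene'),150,150,260,200,3,'pics/s10.png')"
```

```text
[ 0.48153276 -0.12813928  0.21036764] [-0.42831885  0.28285296 -2.09710219] 0.574912914743105
```

View pics/w10.png

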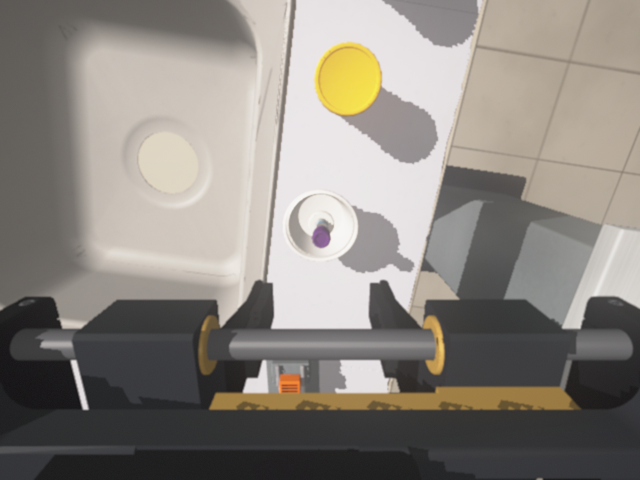

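View pics/s10.png

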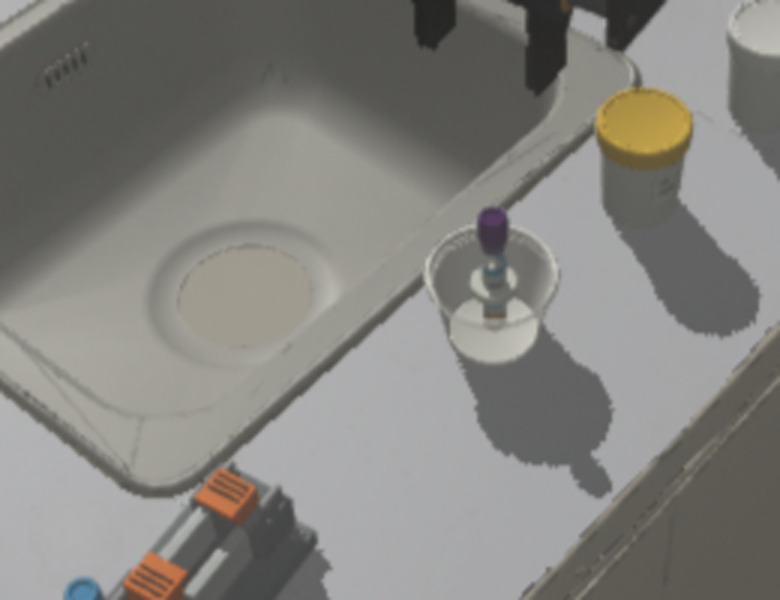

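```bash
python3 -c "
from station import r
print(r.finish_job(), r.sense()['time_s'])"
```

```text
the job is handed in; nothing more can be done
the job is handed in; nothing more can be done
```

The purple-capped tube is out of the station and standing upright in the open cup. The cup is upright on the worktop where I found it. I handed the job in at about 12 s of the 48 s allowed; no verdict is reported.

- **Rocking:** I gripped the cap along the station's x axis and leaned the tube about its foot, first to +y and then to -y. The grasp point moved about 21 mm to +y and 22 mm to -y.
- **Jaws:** After rocking, the pictures put the left jaw about 8 mm out and the right jaw about 6.5 mm out. Four corner readings for the left jaw ranged from 7.7 to 9.7 mm, some above its 8 mm limit, so these figures are rough. Both are clear of the 4.5 mm needed.
- **Lifting and placing:** The tube came straight up with no noticeable force. I lowered it into the middle of the cup until it touched lightly (about 5 N), eased back and opened the fingers.
- **Last check:** The final wrist and scene pictures show the tube upright in the cup and the gripper well above it, touching nothing. The highest wrist force I read at the end of a move was about 7.5 N.

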